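Seat the sizing bar in the nut sheller and lock it

ROBOT

A 6-joint arm with a two-finger parallel gripper is mounted at the origin on the work surface. World frame = base frame: x ahead of the robot, y to its left, z up, the work surface at z = 0. Lengths are in mm, angles in rad, forces in N, time in s.
With the tool pointing down it reaches from about 275 to 725 mm from the base axis. Payload 5.6 kg.
Tool frame: the origin (TCP) lies midway between the tips of the shut fingers; the grasp point (between the pads) lies grip_point_offset behind it (grip_point_offset is the distance from the TCP to the grasp point, in mm); y points along the fingers, z is the direction in which the jaws open and shut, and the axes are right-handed (so a half turn about y gives the same grasp; the last joint's range is limited). The gripper opens to 85 mm and grips with 20 to 120 N. Pads are 22 mm wide; open, the fingers measure 114 mm over their backs; the gripper's body (76 mm by 85 mm) begins 54 mm behind the grasp point. The pads swing forward as they close: fully open they stand 13 mm farther back than shut.
Start: joints at [-0.834, 0.255, 0.108, 0, -1.424, -0.285], TCP at [240.14, -494.799, 231.283] pointing down, gripper open.
Joint ranges: [-2.95, 2.95], [-1.21, 1.97], [-1.09, 1.5], [-2.87, 1.71], [-2.94, -0.07], [-3.05, 3.05]. Speed limits (rad/s): [2.57, 2.57, 3.14, 3.14, 3.14, 3.14].

INTERFACE

Orientations are given as a unit quaternion [x, y, z, w].
In Python, from cell import state, capture, hand_in, grip_point_offset gives the robot as it stands. The module is installed in compiled form; this text tells all that it offers.
- The arm moves only by the shell command python3 -m jog 'ROWS' [OPENING] [FORCE]. ROWS is JSON, a list of rows, each a list of 6 numbers: the shift along the tool's x, y, z in cm, then the turn, a rotation vector about the tool's x, y, z in degrees. In form: [[x, y, z, ax, ay, az], ...]. A call has 1 to 12 rows; each row is the pose to reach, as a shift and turn from the pose commanded when the call began, along the tool's axes at that moment; what a row does not reach only later rows make up. A row lasts 1/8 s, in which the tool goes at most 62.5 mm and 10.7 degrees, less where a joint would pass 70% of its speed; a pose out of reach is approached as far as the arm can. A call with a gripper value outside its range is refused whole. OPENING is the closure, from 0 (fully open) to 1 (shut), set as the call begins (- or left out, the last holds). The fingers move at their own pace and stop on an object; FORCE is the grip in N (left out, the last holds). Time passes only in rows, so rows that repeat a pose let the fingers close. It gives the time, the measured TCP pose, the force and the opening at its end, in the units of the state.
- state(): the state, without advancing time (a new reading comes with each control period).
- capture(name): name is "side" or "top"; returns a dict with "frame" (420x560x3 uint8, red, green, blue), "fx", "fy", "cx", "cy" (pixels), "origin" and "orientation" of the camera in the world. Camera axes: x right, y up, looking along -z (the intrinsics and any distortion apply to the point x, -y, -z); pixel columns grow to the right and rows downward; lengths in mm; the calibration is good to about 2 mm. A picture is of the moment at which its call begins. There is no depth.
- hand_in(): hands the job in, once; it reports no verdict.
The state is a dict: "clock": time; "qpos": joint angles; "joint_velocities": joint speeds; "tau": joint torques, N m; "eef_pos": TCP position; "ee_rot": TCP orientation; "force": force on the tool from outside, world axes, zero at the start; "moment": the same for the moment, N m; "opening": finger opening in mm.
Only numpy, scipy, OpenCV 4.12 (cv2) and the standard library are available. Lean on these libraries where they do the work, as an engineer would, in place of code of your own. Each camera call takes 0.05 s, during which the arm holds its last target. There are 200 camera calls.

TASK

Fit the steel sizing bar into the slot of the green nut sheller: holding it by its orange grip, slide it along the bed into the slot until you feel it come up against the stop hidden inside, pressing gently so that the stop is not forced. With the bar fully home, let go of it and swing the red locking lever all the way over to the other side. Leave the other things on the table where they are.

Things in the scene. Friction and masses are not known exactly. Their poses are not given: they have to be found in the camera images.
- bar_grip (a point): Loose steel sizing bar, 0.2-0.4 kg, lying flat, 130 mm long, 20 wide, 20 high; an orange grip block on its rear end (44 long, 20 wide, flush with the sides) rises to 48 mm above the bar's underside. This point: grip centre, mid-width, 26 mm above the underside, 22 mm ahead of the rear end. Local x runs to the plain front end, which enters the slot first; z up. Pinch across the 20 mm (local y).
- bar_tip (a point): Centre of the bar's front end face: 108 mm ahead (local x) of bar_grip and 10 mm above the bar's underside; axes as bar_grip.
- slot_mouth (a point): Centre of the mouth of the sheller's level blind slot, 10 mm above the bed on which the bar slides, 30 mm above the table. Local x points into the slot, z up. The slot is 23 mm wide, 24 mm high; its sides flare at the mouth (6 mm deep, 35 mm wide outside). A rigid stop is hidden inside, reset each time: its face is 40 to 65 mm behind the mouth. Meet it slowly (20 mm/s or less): 10 N is ample, over 22 N harms it.
- sheller: Green nut sheller, fixed to the table; place and yaw vary. Origin at table height straight under slot_mouth, same axes. Bed: flat plate 70 mm wide, top 20 mm above the table, reaching 110 mm in front of the mouth (local -x) and on as the slot's floor. Housing over the slot: from the mouth 120 mm back, 70 mm wide, top 60 mm above the table. The bar slides freely until it meets the stop.
- lock (a joint): Locking lever on top of the sheller: 0 rad = unlocked, leaning to the sheller's left (local +y of slot_mouth); 1.0 rad = fully over, leaning to its right (local -y). Starts between 0 and 0.12, turns easily (about 1 N at the tip), stays where it is left.
- lock_tip (a point): Centre of the lever's red ball, 26 mm across, on a 10 mm steel rod 75 mm long. The pivot is 50 mm behind slot_mouth (local x), mid-width, 82 mm above the table, its axis along the slot; upright at 0.5 rad, the ball is 157 mm above the table; at 0 it is 36 mm to the left and 148 mm up. A steel base 70 mm wide reaches 85 mm above the table.
- basin_rim (a point): Bystander: red plastic basin with kernels, 170 mm across, 60 mm high; point at the centre of its rim.
- cup: Bystander: clear plastic cup, 72 mm across, 75 mm high; origin under its centre.
- cup2: Bystander: white plastic cup, 72 mm across, 75 mm high; origin under its centre.
- phone: Bystander: mobile phone lying flat, 150 x 72 x 9 mm, long side along local x; origin under its centre.
- jar: Bystander: amber glass jar, 70 mm across, 100 mm high; origin under its centre.
- brush: Bystander: wooden-handled hand brush lying flat, about 200 mm long; origin near its middle, at table height.
Mind the look-alikes: they are no part of the job. Of the things that look like the part that bears bar_grip, take the one that is farthest to the robot's right at the start.

How it is judged:
By the outcome, as a careful person would: the job done as asked, in the order asked, and still so for the second after the job is handed in, with the robot touching nothing.
It also fails if it takes over 51 s, if anything falls off the work surface, if the arm or the gripper's body presses on something with over 40 N, if the wrist force passes 120 N, or if a joint passes its speed limit or range.

## Working session

There is one attempt and no reset: what is moved stays moved. The work goes in short steps, Python scripts to look and compute and a shell command to move; the robot and the scene stay as the last step left them, time stands still between calls to the robot, and variables do not carry over. Pictures are saved under pics/ and viewed, about 8 in all and at most 12, crops included, and the job is handed in when it is done.

```bash
mkdir -p pics; python3 - <<'E'
from cell import *
import cv2,numpy as np
print(state(),grip_point_offset)
for n in("top","side"):
    c=capture(n);cv2.imwrite(f"pics/{n}0.png",c["frame"][:,:,::-1]);c.pop("frame");print(n,c)
E
```

```text
{'clock': 0.0, 'qpos': array([-8.34365961e-01,  2.55745511e-01,  1.06990749e-01, -4.57938296e-04,
       -1.42387402e+00, -2.84607030e-01]), 'joint_velocities': array([-1.42818813e-03,  5.93313225e-04,  2.84659955e-05, -1.13192813e-04,
       -1.27659756e-03, -8.14478768e-04]), 'tau': array([ 1.97992602e-03, -3.86633956e+01,  2.37946737e+01,  5.36508277e+00,
       -6.03893553e-03,  7.42286829e-05]), 'eef_pos': array([ 239.97110587, -494.34191224,  230.39366993]), 'ee_rot': array([-0.68850094, -0.15818819,  0.15854189,  0.68978796]), 'force': array([-1.08258363, -0.582934  ,  0.55263374]), 'moment': array([-0.01482976,  0.002153  ,  0.00274675]), 'opening': 85.32427781426726} 18.700000000000003
top {'fx': 498.5116284820723, 'fy': 498.5116284820723, 'cx': 279.14871926228494, 'cy': 210.7876051651321, 'origin': array([ 316.185343  ,   76.26591764, 1552.56308744]), 'orientation': array([ 0.06287108, -0.05453389, -0.70370935,  0.70559651])}
side {'fx': 464.73017965912305, 'fy': 464.73017965912305, 'cx': 281.705732999338, 'cy': 207.6012859423806, 'origin': array([ 389.1044756 , 1055.36962032, 1092.26820355]), 'orientation': array([-0.0257002 ,  0.38155939,  0.92058557, -0.07920946])}
```

View pics/top0.png

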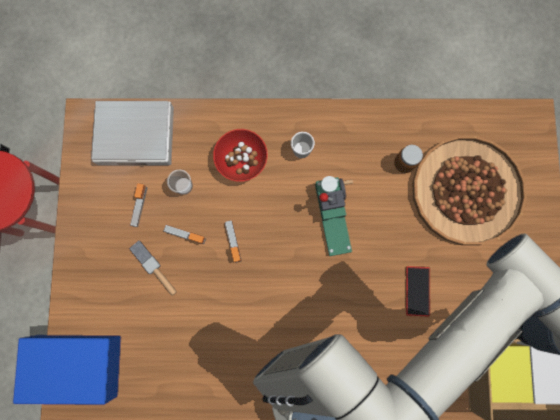

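View pics/side0.png

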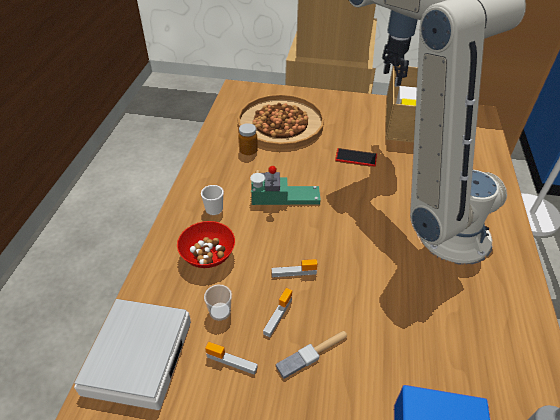

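Candidates (top view): orange-gripped bars at (137,205), (184,235), (232,241). The robot's right is image right, so I choose (232,241), with its grip end toward the robot. The sheller is at (333,220), bed toward the robot, and the red ball at (323,197) leans left.

```bash
cat >h.py <<'E'
import numpy as np,cv2
from cell import *
from scipy.spatial.transform import Rotation as R
def ray(c,px,z):
    u,v=px; d=R.from_quat(c["orientation"]).apply([(u-c["cx"])/c["fx"],-(v-c["cy"])/c["fy"],-1])
    return np.array(c["origin"])+d*(z-c["origin"][2])/d[2]
def mask(c,lo,hi): return cv2.inRange(cv2.cvtColor(c["frame"],cv2.COLOR_RGB2HSV),lo,hi)
def blobs(m,amin=15):
    cs,_=cv2.findContours(m,cv2.RETR_EXTERNAL,cv2.CHAIN_APPROX_NONE)
    return [k for k in cs if cv2.contourArea(k)>=amin]
def crop(c,x,y,w,h,s,name): cv2.imwrite("pics/"+name,cv2.resize(c["frame"][y:y+h,x:x+w,::-1],None,fx=s,fy=s,interpolation=cv2.INTER_CUBIC))
E
python3 - <<'E'
from h import *
for n in("top","side"):
    c=capture(n)
    for nm,lo,hi,z in(("orange",(8,180,150),(22,255,255),48),("green",(65,80,40),(95,255,255),20),("red",(0,190,120),(5,255,255),148)):
        for k in blobs(mask(c,lo,hi)):
            r=cv2.minAreaRect(k); print(n,nm,cv2.contourArea(k),np.round(r[0],1),"z",z,[np.round(ray(c,p,z)[:2]) .tolist() for p in [r[0],*cv2.boxPoints(r)]])
t=capture("top");crop(t,200,160,180,120,4,"crop1.png")
E
```

```text
top green 861.0 [335.9 230.9] z 20 [[511.0, -81.0], [574.0, -35.0], [586.0, -104.0], [449.0, -127.0], [436.0, -58.0]]
top green 24.0 [318.  188.4] z 20 [[645.0, -27.0], [653.0, -11.0], [663.0, -27.0], [636.0, -42.0], [627.0, -27.0]]
side orange 134.5 [214.  349.5] z 48 [[629.0, 534.0], [653.0, 545.0], [652.0, 515.0], [606.0, 523.0], [607.0, 553.0]]
side orange 100.5 [284.3 296.4] z 48 [[486.0, 353.0], [503.0, 377.0], [490.0, 321.0], [469.0, 330.0], [482.0, 384.0]]
side orange 73.5 [309.5 262. ] z 48 [[434.0, 226.0], [457.0, 219.0], [414.0, 212.0], [412.0, 233.0], [454.0, 241.0]]
side green 1086.5 [285.5 191. ] z 20 [[553.0, -84.0], [678.0, -128.0], [449.0, -170.0], [434.0, -42.0], [651.0, -2.0]]
side red 1269.0 [205.5 242.5] z 148 [[711.0, 289.0], [811.0, 227.0], [655.0, 199.0], [619.0, 346.0], [762.0, 371.0]]
side red 23.0 [271.8 168.8] z 148 [[592.0, -41.0], [604.0, -35.0], [593.0, -62.0], [580.0, -47.0], [591.0, -20.0]]
side red 22.0 [355.5 162.1] z 148 [[335.0, -121.0], [398.0, -120.0], [398.0, -128.0], [273.0, -122.0], [273.0, -115.0]]
```

View pics/crop1.png

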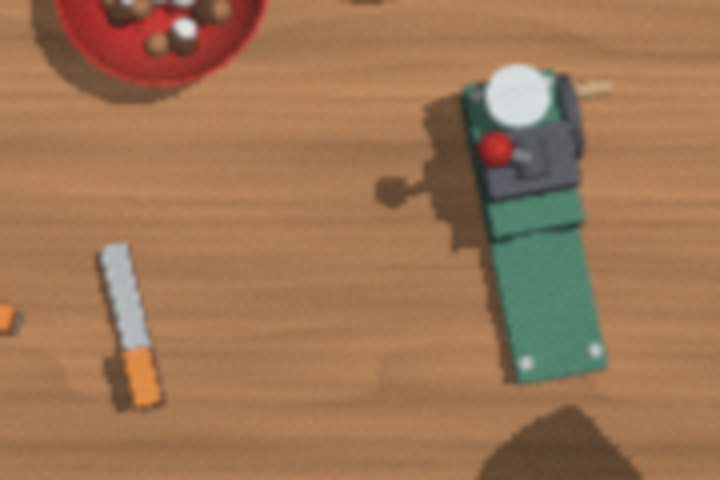

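The crop shows the bar at crop (130,325), grip at (143,377) at the bottom and front end at (114,247) at the top. The bed's near corners are (517,382) and (606,367), the housing front edge runs (493,240) to (583,222), and the red ball is at (497,150).

```bash
python3 - <<'E'
from h import *
c=capture("top");s=capture("side")
P=lambda x,y,z:np.round(ray(c,(200+(x+.5)/4-.5,160+(y+.5)/4-.5),z)[:2],1)
print("griptop",[P(*p,48) for p in((124,350),(150,346),(163,402),(135,408))])
print("front",P(100,252,20),P(127,243,20))
print("bed",P(517,382,20),P(606,367,20),"housing",P(493,238,60),P(583,221,60),"mouth@20",P(495,242,20),P(583,227,20),"ball",P(497,150,148))
m=mask(c,(5,140,130),(22,255,255))
f=c["frame"];h=cv2.cvtColor(f,cv2.COLOR_RGB2HSV);print(h[254,235],h[230,250])
m=mask(c,(8,200,190),(22,255,255))
for k in blobs(m,5):
  r=cv2.minAreaRect(k);print(cv2.contourArea(k),r,np.round(ray(c,r[0],48),1))
# bar mask: grey
hs=h[215:265,220:245]
g=mask(c,(0,0,120),(179,60,255));g[:, :220]=0;g[:,245:]=0;g[:215]=0;g[265:]=0
ys,xs=np.nonzero(g);k=np.stack([xs,ys],1).astype(np.float32);r=cv2.minAreaRect(k);print("steel",r,[np.round(ray(c,p,20)[:2],1) for p in [r[0],*cv2.boxPoints(r)]])
crop(s,230,150,110,140,5,"crop2.png")
E
```

```text
griptop [array([456.8, 241. ]), array([459.9, 221.4]), array([417.7, 210.8]), array([413.1, 231.9])]
front [535.7 264.3] [542.8 243.4]
bed [435.6 -58.2] [ 447.3 -126.6] housing [541.2 -38. ] [ 554.4 -106.2] mouth@20 [544.1 -42.5] [ 556. -111.] ball [591.8 -34.8]
[ 14 172 220] [ 13 125 169]
steel ((230.67648315429688, 233.70590209960938), (26.92145538330078, 7.276068210601807), 75.96376037597656) [array([501.1, 244.7]), array([539.1, 266.7]), array([544.7, 244.8]), array([463.3, 223. ]), array([457.8, 244.7])]
```

View pics/crop2.png

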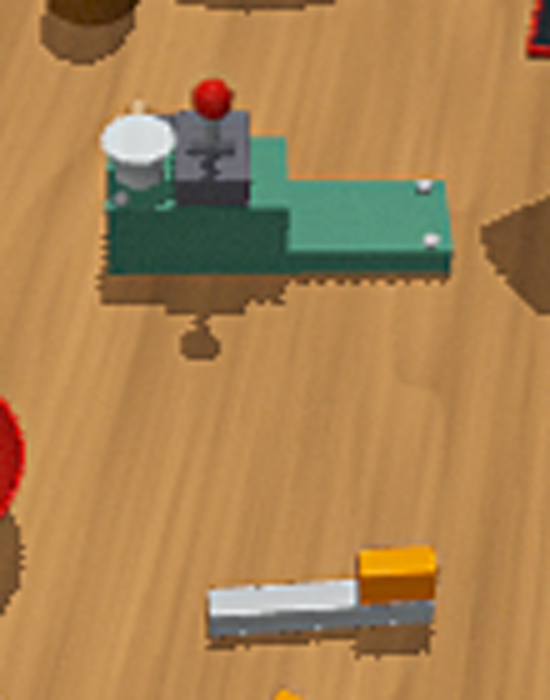

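Bar: grip centre about (437,226), yaw about 15°. Sheller: mouth about (550,-75), yaw about 9.5°. Next is the approach.

```bash
cat >>h.py <<'E'
def plan(xyz,yaw):
    """row (cm,deg) from measured pose to TCP xyz, pointing down, jaws across heading yaw(deg)"""
    s=state();r0=R.from_quat(s["ee_rot"])
    y=np.array([0,0,-1.]);best=None
    for k in(0,180):
        a=np.radians(yaw+90+k);z=np.array([np.cos(a),np.sin(a),0]);x=np.cross(y,z)
        rv=(r0.inv()*R.from_matrix(np.stack([x,y,z],1))).as_rotvec(degrees=True)
        if best is None or np.linalg.norm(rv)<np.linalg.norm(best):best=rv
    d=r0.inv().apply(np.array(xyz)-s["eef_pos"])/10
    print("clock",round(s["clock"],2),"row",np.round(d,2),np.round(best,1),"pos",np.round(s["eef_pos"],1),"F",np.round(s["force"],1),"open",round(s["opening"],1),"q6",round(s["qpos"][5],2))
    print("tool axes\n",np.round(r0.as_matrix(),3))
E
python3 -c "
from h import *
plan((437,226,120),15)"
```

```text
clock 0.35 row [49.18 11.13 56.24] [-0.  10.9 -0. ] pos [ 240.1 -494.7  231.1] F [-0.4 -0.2 -0. ] open 85.2 q6 -0.28
tool axes
 [[ 0.9   -0.    -0.437]
 [ 0.437  0.     0.9  ]
 [ 0.    -1.     0.   ]]
```

```bash
python3 -m jog '[[49.2,0,56.2,0,10.9,0],[49.2,0,56.2,0,10.9,0],[49.2,0,56.2,0,10.9,0],[49.2,0,56.2,0,10.9,0],[49.2,0,56.2,0,10.9,0],[49.2,0,56.2,0,10.9,0],[49.2,0,56.2,0,10.9,0],[49.2,0,56.2,0,10.9,0],[49.2,11,56.2,0,10.9,0],[49.2,11,56.2,0,10.9,0],[49.2,11,56.2,0,10.9,0],[49.2,11,56.2,0,10.9,0]]' 0.3 30
python3 -c "
from h import *
plan((437,226,120),15)"
```

```text
clock: 1.85
eef_pos: [431.8, 206.3, 130.5]
ee_rot: [-0.701, -0.093, 0.092, 0.701]
force: [0.9, -0.3, 0.3]
opening: 59.9
clock 1.85 row [1.01 1.05 1.77] [-0.   0.   0.1] pos [431.8 206.3 130.5] F [ 0.9 -0.3  0.3] open 59.9 q6 -2.08
tool axes
 [[ 0.966  0.001 -0.259]
 [ 0.259  0.     0.966]
 [ 0.001 -1.     0.   ]]
```

```bash
python3 -m jog '[[0,0,0,0,0,0],[0,0,0,0,0,0]]'
python3 - <<'E'
from h import *
plan((437,226,60),15)
c=capture("top");s=capture("side");crop(c,200,200,80,80,5,"c3.png");crop(s,240,180,120,120,5,"c3s.png")
a=cv2.imread("pics/c3.png");b=cv2.resize(cv2.imread("pics/c3s.png"),(400,400));cv2.imwrite("pics/c3.png",np.hstack([a,b]))
E
```

```text
clock: 2.1
eef_pos: [431.5, 204.1, 131.0]
ee_rot: [0.701, 0.092, -0.093, -0.701]
force: [-0.3, -0.6, -0.9]
opening: 59.7
clock 2.1 row [1.1  7.1  1.98] [ 0.  0. -0.] pos [431.5 204.1 131. ] F [-0.3 -0.6 -0.9] open 59.7 q6 -2.08
tool axes
 [[ 0.966 -0.    -0.259]
 [ 0.259 -0.001  0.966]
 [-0.    -1.    -0.   ]]
```

View pics/c3.png

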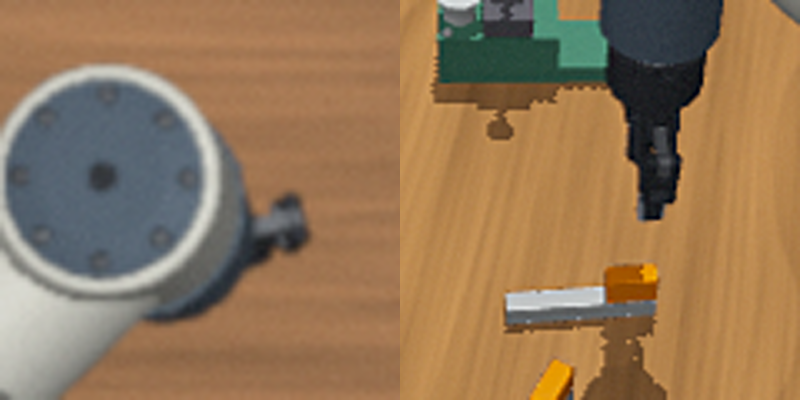

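The left crop shows only the arm over the bar. The right shows the gripper at about (655,190) above the orange grip at (632,285). The hand lines up with my estimate, so I'll descend.

```bash
python3 -m jog '[[1.1,3,2,0,0,0],[1.1,6,2,0,0,0],[1.1,9,2,0,0,0],[1.1,11,2,0,0,0],[1.1,11.9,2,0,0,0],[1.1,11.9,2,0,0,0],[1.1,11.9,2,0,0,0]]'
python3 - <<'E'
from h import *
plan((437,226,11),15)
s=capture("side");crop(s,240,210,120,90,6,"c4.png")
E
```

```text
clock: 3.08
eef_pos: [437.7, 226.7, 13.2]
ee_rot: [-0.701, -0.093, 0.092, 0.701]
force: [-0.8, 0.2, -0.0]
opening: 60.2
clock 3.08 row [-0.09  0.22 -0.05] [-0.1 -0.   0.1] pos [437.7 226.7  13.2] F [-0.8  0.2 -0. ] open 60.2 q6 -2.11
tool axes
 [[ 0.966  0.002 -0.258]
 [ 0.258  0.001  0.966]
 [ 0.002 -1.     0.001]]
```

View pics/c4.png

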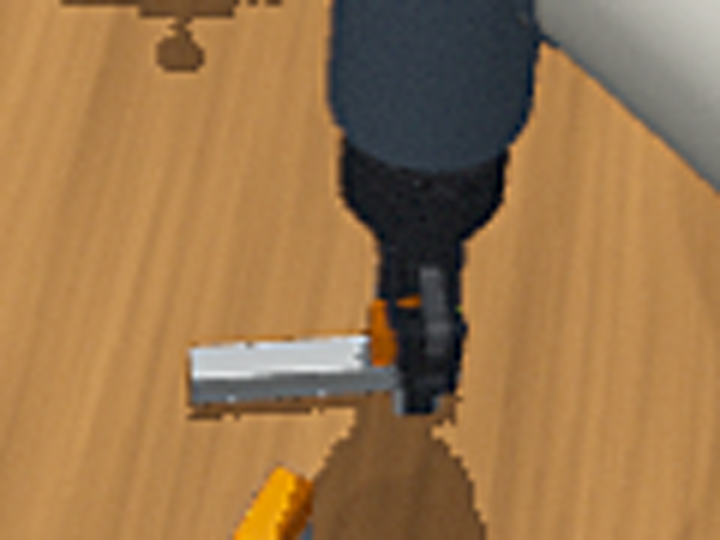

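The fingers straddle the orange grip at (385,335), and the neighbouring bar at (275,505) is clear. Closing, then lifting.

```bash
python3 -m jog '[[0,0,0,0,0,0],[0,0,0,0,0,0],[0,0,0,0,0,0],[0,0,0,0,0,0],[0,0,0,0,0,0],[0,0,0,0,0,0]]' 1 40
python3 -m jog '[[0,-2,0,0,0,0],[0,-5,0,0,0,0],[0,-5,0,0,0,0],[0,-5,0,0,0,0]]'
python3 - <<'E'
from h import *
# grip target: tip 30mm before mouth
yaw=9.5;a=np.radians(yaw);g=np.array([550,-75])-(30+108)*np.array([np.cos(a),np.sin(a)])
plan((*g,63),yaw)
E
```

```text
clock: 3.88
eef_pos: [437.2, 226.4, 12.4]
ee_rot: [-0.701, -0.092, 0.092, 0.701]
force: [-0.9, -0.6, 5.0]
opening: 19.5
clock: 4.38
eef_pos: [435.8, 225.8, 60.4]
ee_rot: [0.701, 0.091, -0.093, -0.701]
force: [0.1, -0.1, -4.2]
opening: 19.6
clock 4.38 row [-10.46  -0.22 -30.69] [ 0.   5.4 -0.2] pos [435.8 225.8  60.4] F [ 0.1 -0.1 -4.2] open 19.6 q6 -2.11
tool axes
 [[ 0.966 -0.003 -0.258]
 [ 0.258 -0.001  0.966]
 [-0.003 -1.    -0.   ]]
```

```bash
python3 -m jog '[[-1,0,-3,0,1,0],[-2.5,0,-7.5,0,2.5,0],[-4,0,-12,0,4,0],[-5.7,0,-17,0,5.4,0],[-7.5,0,-22,0,5.4,0],[-9.2,0,-27,0,5.4,0],[-10.3,0,-29.8,0,5.4,0],[-10.5,0,-30.7,0,5.4,0],[-10.5,0,-30.7,0,5.4,0],[-10.5,0,-30.7,0,5.4,0]]'
python3 - <<'E'
from h import *
yaw=9.5;a=np.radians(yaw);g=np.array([550,-75])-(30+108)*np.array([np.cos(a),np.sin(a)])
plan((*g,35),yaw)
c=capture("top");s=capture("side");crop(c,290,160,80,120,5,"c5.png");crop(s,230,130,120,90,5,"c5s.png")
a=cv2.imread("pics/c5.png");b=cv2.imread("pics/c5s.png")[:,:400];b=cv2.copyMakeBorder(b,0,150,0,0,0);cv2.imwrite("pics/c5.png",np.hstack([a,b]))
E
```

```text
clock: 5.62
eef_pos: [414.9, -96.5, 61.6]
ee_rot: [-0.705, -0.059, 0.06, 0.705]
force: [-0.0, 0.2, -3.3]
opening: 19.5
clock 5.62 row [-0.12  2.66 -0.11] [-0.   0.1 -0. ] pos [414.9 -96.5  61.6] F [-0.   0.2 -3.3] open 19.5 q6 -1.54
tool axes
 [[ 0.986 -0.001 -0.167]
 [ 0.167  0.     0.986]
 [-0.001 -1.     0.   ]]
```

View pics/c5.png

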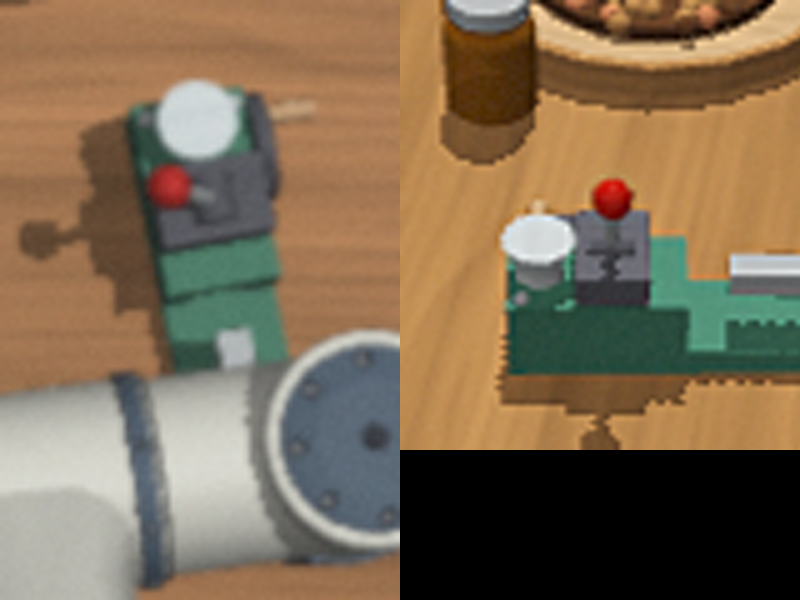

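The bar front is at crop (217–252, 331) in the top view, raised above the bed and roughly in the middle of it (bed edges about 172 and 287). I'll compute its lateral offset.

```bash
python3 - <<'E'
from h import *
c=capture("top")
P=lambda x,y,z:np.round(ray(c,(290+(x+.5)/5-.5,160+(y+.5)/5-.5),z)[:2],1)
print("bar front",P(217,333,69),P(250,328,69), "front low",P(217,333,69))
print("bed L",P(164,302,20),P(175,370,20),"R",P(279,290,20),P(287,350,20))
print("housing top front",P(160,290,60),P(281,272,60),"bottom", P(163,303,20),P(279,286,20))
# edge fits for green bed between rows
m=mask(c,(65,80,40),(95,255,255))
f=c["frame"].astype(int)
L=[];Rr=[]
for v in range(223,233):
    row=f[v];gn=row[:,1]-row[:,0]  # green minus red
    u=np.arange(318,354);g=gn[318:354]
    i=np.nonzero(g>0)[0]
    if len(i)<5: continue
    def cr(a,b): return u[a]+ (0-g[a])/(g[b]-g[a])*(u[b]-u[a])
    l=cr(i[0]-1,i[0]);r=cr(i[-1]+1,i[-1])
    print(v,np.round(ray(c,(l,v),20)[:2],1),np.round(ray(c,(r,v),20)[:2],1))
E
```

```text
bar front [518.5 -67.4] [521.6 -87.2] front low [518.5 -67.4]
bed L [544.5 -39.5] [502.1 -45.9] R [ 552.2 -111. ] [ 514.7 -115.2]
housing top front [545.9 -34.2] [ 557.1 -107.5] bottom [543.9 -38.9] [ 554.7 -111. ]
223 [535.1 -38.4] [ 535.3 -111.5]
224 [532.  -38.9] [ 532.1 -112.2]
225 [528.9 -39.3] [ 529.  -112.7]
226 [525.7 -39.7] [ 525.9 -113.1]
227 [522.6 -40.4] [ 522.8 -113.9]
228 [519.5 -41.7] [ 519.6 -114.6]
229 [516.4 -42.6] [ 516.5 -115.2]
230 [513.3 -43.4] [ 513.4 -115.5]
231 [510.1 -43.7] [ 510.3 -133.7]Traceback (most recent call last):
  File "<stdin>", line 17, in <module>
  File "<stdin>", line 16, in cr
IndexError: index 36 is out of bounds for axis 0 with size 36
```

```bash
python3 -m jog '[[0,1,-0.1,0,-0.5,0],[0,2,-0.2,0,-0.5,0],[0,2.5,-0.2,0,-0.5,0],[0,2.7,-0.2,0,-0.5,0],[0,2.8,-0.2,0,-0.5,0],[0,2.8,-0.2,0,-0.5,0]]'
python3 - <<'E'
from h import *
plan((0,0,0),10)
c=capture("top");s=capture("side");crop(c,290,160,80,90,5,"c6.png");crop(s,230,130,120,90,5,"c6s.png")
a=cv2.imread("pics/c6.png");b=cv2.imread("pics/c6s.png")[:,200:];cv2.imwrite("pics/c6.png",np.hstack([a,b]))
E
```

```text
clock: 6.52
eef_pos: [415.5, -99.3, 34.2]
ee_rot: [0.704, 0.062, -0.062, -0.704]
force: [0.3, 0.4, -3.0]
opening: 19.6
clock 6.53 row [-39.17   3.4   17.05] [0.  0.1 0. ] pos [415.5 -99.3  34.2] F [ 0.3  0.4 -3. ] open 19.6 q6 -1.53
tool axes
 [[ 0.985  0.    -0.175]
 [ 0.175  0.     0.985]
 [ 0.    -1.    -0.   ]]
```

View pics/c6.png

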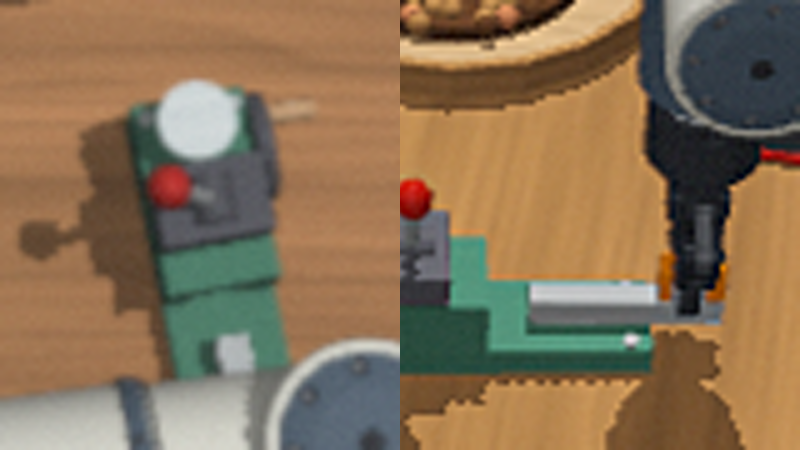

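The bar is centred on the bed, front at crop (233,340), and just above the surface. I'll nudge it 1.5 mm left, lower to contact and slide to the mouth.

```bash
python3 -m jog '[[0,0.1,0.1,0,0,0],[0,0.15,0.15,0,0,0],[0,0.2,0.15,0,0,0],[0,0.2,0.15,0,0,0]]'
python3 -m jog '[[0.6,0,0,0,0,0],[1.3,0,0,0,0,0],[2,0,0,0,0,0],[2.5,0,0,0,0,0],[3,0,0,0,0,0],[3.3,0,0,0,0,0],[3.3,0,0,0,0,0]]'
python3 - <<'E'
from h import *
plan((0,0,0),10)
c=capture("top");crop(c,290,160,80,90,5,"c7.png")
E
```

```text
clock: 7.12
eef_pos: [415.0, -97.8, 32.3]
ee_rot: [0.704, 0.062, -0.062, -0.704]
force: [-3.4, 0.5, 3.2]
opening: 19.5
clock: 8.0
eef_pos: [447.5, -92.4, 32.4]
ee_rot: [0.705, 0.062, -0.062, -0.704]
force: [-4.8, -1.3, 4.6]
opening: 19.4
clock 8.0 row [-42.43   3.25  16.95] [ 0.   0.1 -0. ] pos [447.5 -92.4  32.4] F [-4.8 -1.3  4.6] open 19.4 q6 -1.54
tool axes
 [[ 0.985 -0.    -0.175]
 [ 0.175 -0.001  0.985]
 [-0.    -1.    -0.001]]
```

View pics/c7.png

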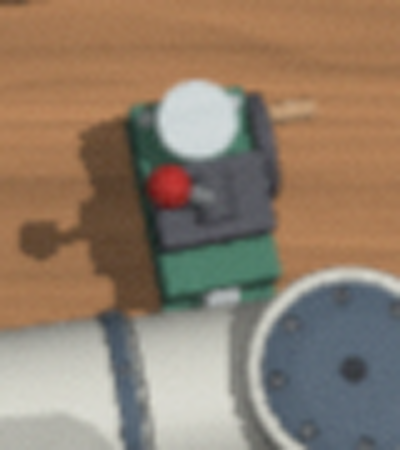

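The bar front is at the mouth, at crop x 223 against a bed centre of about 220. That is inside the flare. I'll ease the downward pressure and enter slowly.

```bash
python3 -m jog '[[0.2,-0.05,0,0,0,0],[0.5,-0.07,0,0,0,0],[0.8,-0.07,0,0,0,0],[1.1,-0.07,0,0,0,0],[1.4,-0.07,0,0,0,0],[1.4,-0.07,0,0,0,0]]'
python3 -c "
from h import *
plan((0,0,0),10)"
```

```text
clock: 8.8
eef_pos: [461.6, -89.5, 32.6]
ee_rot: [-0.704, -0.062, 0.062, 0.704]
force: [0.3, -0.1, -4.0]
opening: 19.4
clock 8.8 row [-43.88   3.26  16.9 ] [-0.   0.1  0. ] pos [461.6 -89.5  32.6] F [ 0.3 -0.1 -4. ] open 19.4 q6 -1.54
tool axes
 [[ 0.985  0.    -0.175]
 [ 0.175  0.     0.985]
 [ 0.    -1.     0.   ]]
```

```bash
python3 -m jog '[[0.3,0,0,0,0,0],[0.6,0,0,0,0,0],[0.9,0,0,0,0,0],[1.2,0,0,0,0,0],[1.5,0,0,0,0,0],[1.5,0,0,0,0,0]]'
python3 -m jog '[[0.15,0,0,0,0,0],[0.3,0,0,0,0,0],[0.45,0,0,0,0,0],[0.45,0,0,0,0,0]]'
```

```text
clock: 9.55
eef_pos: [476.3, -86.9, 32.7]
ee_rot: [0.704, 0.062, -0.062, -0.704]
force: [-0.4, 0.5, -4.1]
opening: 19.6
clock: 10.05
eef_pos: [480.7, -86.2, 32.7]
ee_rot: [0.704, 0.062, -0.062, -0.704]
force: [0.2, 0.2, -3.1]
opening: 20.2
```

```bash
python3 -m jog '[[0.1,0,0,0,0,0],[0.2,0,0,0,0,0],[0.3,0,0,0,0,0],[0.3,0,0,0,0,0]]' | grep -E 'eef|force'
python3 -m jog '[[0.1,0,0,0,0,0],[0.2,0,0,0,0,0],[0.3,0,0,0,0,0]]' | grep -E 'eef|force'
```

```text
eef_pos: [483.6, -85.6, 32.7]
force: [0.0, 0.6, -4.0]
eef_pos: [486.5, -85.1, 32.7]
force: [-0.6, -0.4, -3.6]
```

```bash
python3 -m jog '[[0.1,0,0,0,0,0],[0.2,0,0,0,0,0],[0.2,0,0,0,0,0]]' | grep -E 'eef|force'
```

```text
eef_pos: [488.5, -84.8, 32.7]
force: [0.5, -0.0, -2.5]
```

```bash
python3 -m jog '[[0.1,0,0,0,0,0],[0.2,0,0,0,0,0],[0.2,0,0,0,0,0]]' | grep -E 'eef|force'
```

```text
eef_pos: [490.5, -84.4, 32.7]
force: [-0.5, -1.2, -4.4]
```

```bash
python3 -m jog '[[0.1,0,0,0,0,0],[0.2,0,0,0,0,0],[0.2,0,0,0,0,0]]' | grep -E 'eef|force'
```

```text
eef_pos: [492.4, -84.1, 32.7]
force: [0.3, -1.2, -4.5]
```

```bash
python3 -m jog '[[0.1,0,0,0,0,0],[0.2,0,0,0,0,0],[0.2,0,0,0,0,0]]' | grep -E 'eef|force'
```

```text
eef_pos: [494.4, -83.7, 32.7]
force: [-0.7, -0.5, -3.7]
```

```bash
python3 -m jog '[[0.06,0,0,0,0,0],[0.12,0,0,0,0,0]]' | grep -E 'eef|force'
```

```text
eef_pos: [495.5, -83.5, 32.7]
force: [0.9, -0.9, -2.9]
```

```bash
python3 -m jog '[[0.06,0,0,0,0,0],[0.12,0,0,0,0,0]]' | grep -E 'eef|force'
```

```text
eef_pos: [496.7, -83.3, 32.7]
force: [-0.2, -0.8, -3.3]
```

```bash
python3 -m jog '[[0.06,0,0,0,0,0],[0.12,0,0,0,0,0]]' | grep -E 'eef|force'
```

```text
eef_pos: [497.9, -83.1, 32.7]
force: [0.0, -0.1, -3.5]
```

```bash
python3 -m jog '[[0.06,0,0,0,0,0],[0.12,0,0,0,0,0]]' | grep -E 'eef|force'
```

```text
eef_pos: [499.0, -82.9, 32.7]
force: [-0.1, 0.7, -4.4]
```

```bash
python3 -m jog '[[0.06,0,0,0,0,0],[0.12,0,0,0,0,0]]' | grep -E 'eef|force'
```

```text
eef_pos: [500.2, -82.7, 32.7]
force: [-1.1, -0.1, -3.3]
```

```bash
python3 -m jog '[[0.06,0,0,0,0,0],[0.12,0,0,0,0,0]]' | grep -E 'eef|force'
```

```text
eef_pos: [501.4, -82.5, 32.7]
force: [0.1, 0.5, -4.6]
```

```bash
python3 -m jog '[[0.06,0,0,0,0,0],[0.12,0,0,0,0,0]]' | grep -E 'eef|force'
```

```text
eef_pos: [502.3, -82.3, 32.7]
force: [-1.7, -0.3, -2.7]
```

```bash
python3 -m jog '[[0.05,0,0,0,0,0],[0.05,0,0,0,0,0]]' | grep -E 'eef|force'
```

```text
eef_pos: [502.3, -82.3, 32.6]
force: [-3.6, 0.2, -2.2]
```

Contact: the position has stalled at 502.3 and the reaction force is rising. I'll push a little further to confirm.

```bash
python3 -m jog '[[0.05,0,0,0,0,0],[0.05,0,0,0,0,0]]' | grep -E 'eef|force'
```

```text
eef_pos: [502.3, -82.3, 32.5]
force: [-6.1, -0.6, 0.2]
```

```bash
python3 -m jog '[[0.05,0,0,0,0,0],[0.05,0,0,0,0,0]]' | grep -E 'eef|force'
```

```text
eef_pos: [502.4, -82.3, 32.5]
force: [-7.3, -1.3, 1.6]
```

The bar is home: about 7.5 N, position stalled. Releasing and retreating straight up.

```bash
python3 -m jog '[[0,0,0,0,0,0],[0,0,0,0,0,0],[0,0,0,0,0,0],[0,0,0,0,0,0]]' 0.55
python3 -m jog '[[0,-1,0,0,0,0],[0,-3,0,0,0,0],[0,-6,0,0,0,0],[0,-10,0,0,0,0],[0,-14,0,0,0,0],[0,-17,0,0,0,0],[0,-17,0,0,0,0]]'
python3 - <<'E'
from h import *
plan((584.4,18.4,200),10)
s=capture("side");c=capture("top");crop(s,230,130,120,90,5,"c8.png")
a=cv2.imread("pics/c8.png")[:,:400];crop(c,290,160,80,90,5,"c8t.png");cv2.imwrite("pics/c8.png",np.hstack([a,cv2.imread("pics/c8t.png")]))
E
```

```text
clock: 15.42
eef_pos: [504.5, -81.9, 32.9]
ee_rot: [0.704, 0.062, -0.062, -0.704]
force: [-0.5, -0.3, -0.0]
opening: 38.3
clock: 16.3
eef_pos: [505.6, -82.1, 206.2]
ee_rot: [0.705, 0.065, -0.06, -0.704]
force: [0.8, 1.1, -0.5]
opening: 38.2
clock 16.3 row [9.52 0.67 8.51] [0.1 0.1 0.4] pos [505.6 -82.1 206.2] F [ 0.8  1.1 -0.5] open 38.2 q6 -1.54
tool axes
 [[ 0.984  0.007 -0.175]
 [ 0.175  0.     0.985]
 [ 0.006 -1.    -0.001]]
```

View pics/c8.png

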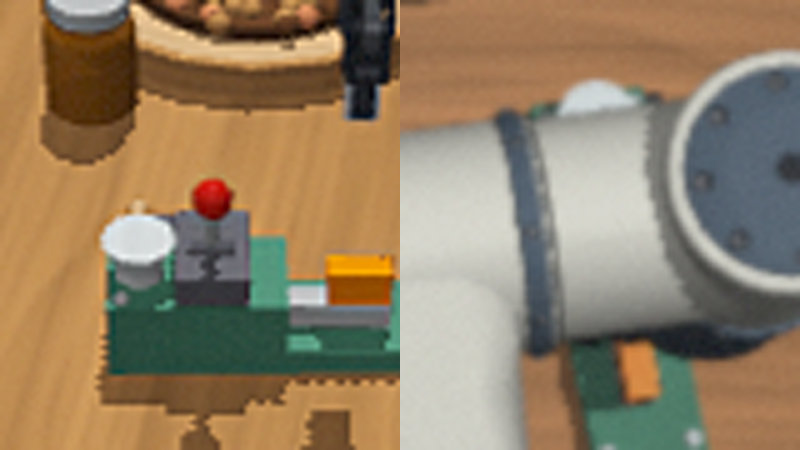

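The bar sits in the slot with its orange grip at side-crop (358,280), clear of the hand. The lever is still left, ball at (212,198). Moving to the left of the ball with the fingers shut.

```bash
python3 -m jog '[[1,0,2,0,0,0],[3,0,4,0,0,0],[6,0,6.5,0,0,0],[8.5,0,8.5,0,0,0],[9.5,1,9,0,0,0],[9.5,4,9,0,0,0],[9.5,6.5,9,0,0,0],[9.5,7.1,9,0,0,0],[9.5,7.1,9,0,0,0]]' 1
python3 - <<'E'
from h import *
plan((600.6,-73,135),10)
s=capture("side");crop(s,230,110,120,100,5,"c9.png")
E
```

```text
clock: 17.52
eef_pos: [581.6, 22.8, 131.6]
ee_rot: [0.705, 0.062, -0.062, -0.704]
force: [-0.5, 0.1, 1.0]
opening: -0.3
clock 17.52 row [ 0.2  -0.33 -9.76] [ 0.   0.1 -0. ] pos [581.6  22.8 131.6] F [-0.5  0.1  1. ] open -0.3 q6 -1.7
tool axes
 [[ 0.985 -0.001 -0.175]
 [ 0.175 -0.001  0.985]
 [-0.001 -1.    -0.   ]]
```

View pics/c9.png

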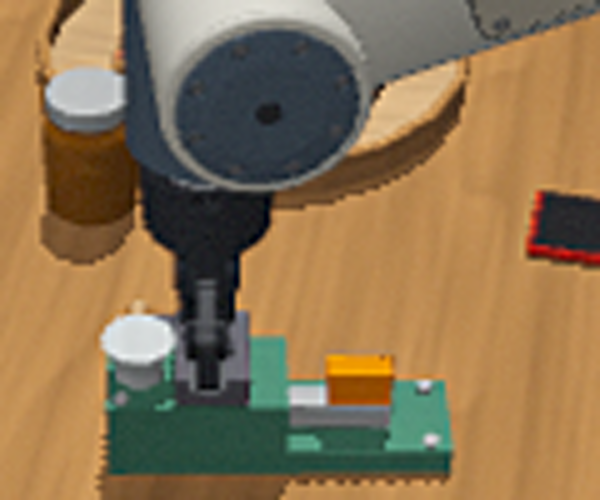

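The shut fingers hide the ball from the camera at crop (208,300), so they line up with it from the left. Pushing to the right.

```bash
python3 -m jog '[[0.1,0,-1,0,0,0],[0.1,0,-2,0,0,0],[0.2,0,-3,0,0,0],[0.2,0,-4,0,0,0],[0.2,0,-5,0,0,0],[0.2,0,-6,0,0,0],[0.2,0,-7,0,0,0],[0.2,0,-7.8,0,0,0],[0.2,0,-8.5,0,0,0],[0.2,0,-8.5,0,0,0]]'
```

```text
clock: 18.82
eef_pos: [598.6, -60.8, 131.5]
ee_rot: [0.705, 0.062, -0.062, -0.704]
force: [0.2, 0.6, -0.1]
opening: 0.0
```

```bash
python3 -m jog '[[0,0,-0.3,0,0,0],[0,0,-0.6,0,0,0],[0,0,-0.9,0,0,0],[0,0,-1.2,0,0,0],[0,0,-1.2,0,0,0]]'
```

```text
clock: 19.45
eef_pos: [600.9, -72.2, 131.7]
ee_rot: [0.704, 0.062, -0.062, -0.704]
force: [-0.7, 0.7, -0.1]
opening: 0.2
```

```bash
python3 -m jog '[[0,0,-0.2,0,0,0],[0,0,-0.4,0,0,0],[0,0,-0.6,0,0,0],[0,0,-0.6,0,0,0]]'
```

```text
clock: 19.95
eef_pos: [601.5, -75.7, 131.5]
ee_rot: [-0.703, -0.062, 0.062, 0.706]
force: [-1.7, 8.2, 1.5]
opening: -0.4
```

```bash
python3 -m jog '[[0,0,-0.2,0,0,0],[0,0,-0.4,0,0,0],[0,0,-0.4,0,0,0]]'
```

```text
clock: 20.32
eef_pos: [601.6, -76.2, 131.5]
ee_rot: [-0.701, -0.062, 0.063, 0.707]
force: [-5.9, 20.1, 4.9]
opening: -0.3
```

It's against the end stop (20 N, stalled). Backing off, rising clear and looking.

```bash
python3 -m jog '[[0,0,1,0,0,0],[0,0,3,0,0,0],[0,-3,4,0,0,0],[0,-7,4,0,0,0],[0,-10,4,0,0,0],[-3,-11,4,0,0,0],[-8,-11,4,0,0,0],[-13,-11,4,0,0,0],[-18,-11,4,0,0,0],[-23,-11,4,0,0,0],[-24,-11,4,0,0,0],[-24,-11,4,0,0,0]]'
python3 - <<'E'
from h import *
plan((0,0,0),10)
s=capture("side");c=capture("top");crop(s,230,130,120,90,5,"d0.png")
a=cv2.imread("pics/d0.png")[:,:400];crop(c,290,160,80,90,5,"d0t.png");cv2.imwrite("pics/d0.png",np.hstack([a,cv2.imread("pics/d0t.png")]))
E
```

```text
clock: 21.82
eef_pos: [359.2, -84.4, 242.2]
ee_rot: [0.704, 0.063, -0.062, -0.704]
force: [0.6, -0.9, -0.7]
opening: 0.1
clock 21.82 row [-33.93  24.15  14.62] [0.  0.1 0.1] pos [359.2 -84.4 242.2] F [ 0.6 -0.9 -0.7] open 0.1 q6 -1.6
tool axes
 [[ 0.985  0.002 -0.175]
 [ 0.175 -0.     0.985]
 [ 0.002 -1.    -0.   ]]
```

View pics/d0.png

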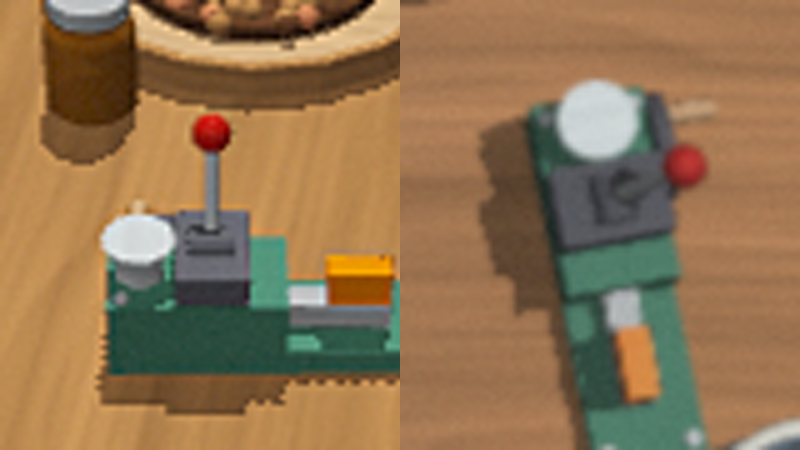

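The ball has swung to the right (top crop (685,165)) and the bar sits straight in the slot, grip at (638,363). One numeric check of both.

```bash
python3 - <<'E'
from h import *
c=capture("top")
P=lambda x,y,z:ray(c,(290+(x+.5)/5-.5,160+(y+.5)/5-.5),z)[:2]
g=np.mean([P(*p,68) for p in((215,331),(250,326),(261,395),(226,402))],0);b=P(285,165,148)
a=np.radians(10);A=np.array([[np.cos(a),np.sin(a)],[-np.sin(a),np.cos(a)]])
print("grip",g,"ball local (from mouth)",A@(b-[550,-74]),"grip local",A@(g-[550,-74]))
E
```

```text
grip [500.28404323 -79.76551098] ball local (from mouth) [ 49.7174331 -35.2666316] grip local [-49.96183015   2.95516538]
```

```bash
python3 -c "
from cell import *
print(hand_in())"
```

```text
the job is handed in; nothing more can be done
None
```

I fitted the rightmost sizing bar into the sheller slot, let go of it, swung the locking lever fully over, and handed the job in at about 22 s of the 51 s allowed.

- **Bar:** I approached the stop in roughly 1 mm steps. The bar stalled against it with a reaction of about 7.5 N, below the 10 N guide and the 22 N limit. I then released it and lifted straight up.
- **Lever:** I pushed it with shut fingers until it stalled at its end stop, with about 20 N at the tool. The last picture put the ball 35 mm to the sheller's right, against 36 mm expected for fully over.
- **Other things:** I saw no bystander disturbed in the crops I viewed. I did not take a full final picture to check all of them.
- **A small disagreement:** the final camera reading puts the grip 2 mm short of where the arm stalled along the slot, and 3 mm off the slot axis sideways. I put this down to pixel size (about 3 mm) and the 2 mm calibration. I did not push again to confirm.

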